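# Slide the sample cup under the measuring spindle

### The job

Two sample sleds lie on the lab bench. Take the one that carries the steel cup by its upright handle and slide it, cup first, between the guide rails of the measuring stand, in under the spindle, until it is fully home against the backstop. Let go of it there, and leave the other sled, with the flat ceramic disc, where it lies.

Things in the scene. Friction and masses are not known exactly. Their poses are not given: they have to be found in the camera images.
- cup_sled_grip (a point): Handle of the cup's sled, its centre, 46 mm above the bench: a black upright tab, 30 mm long (x), 12 mm across (y; grip it so), top at 64 mm. The sled is a loose aluminium plate 175 x 52 x 8 mm, about 0.35 kg, that can be dragged on the bench. Axes: x along the sled from handle to cup, z up. The plate's front edge is 160 mm ahead of this point (+x), its rear edge 15 mm behind.
- cup (a point): Open steel cup fixed on the front of that sled, 52 mm across, rim 51 mm above the bench. Point on its axis, 30 mm above the bench, 130 mm ahead (+x) of the handle's centre; same axes.
- stand: Measuring stand, fixed. Origin on the bench under the spindle; x: the way a sled slides in (on the bench itself), z up. Steel guide rails 14 mm high, 68 mm apart inside, x = -75 to 35 mm, in front of them flared to a mouth 105 mm wide inside, 125 outside, at x = -111 mm. Backstop face at x = 35 mm: a sled home against it has its cup under the spindle, its handle's centre at x = -130 mm.
- bob (a point): Underside of the steel spindle bob, 24 mm wide, 64 mm above the bench, so that the cup passes 13 mm below it. It hangs from the stand's head, a dark box 150 mm wide that overhangs from the stand's x = -42 mm backwards, underside 140 mm, top 330 mm above the bench. Axes as the stand.
- disc_sled_grip (a point): Centre of the handle, 46 mm above the bench, of the other sled, which stays where it lies: same plate, handle and axes, but with a flat white ceramic disc (50 mm across, 10 mm high) in place of the cup.
There are look-alikes about, which are no part of the job. Leave any red or turquoise look-alike of the part that bears cup_sled_grip alone.

How it is judged:
On the way:
1. the cup is in the mouth of the guide, still in front of the spindle (x of cup in the frame of stand between -0.13 and -0.045 m and y of cup in the frame of stand between -0.03 and 0.03 m), for 0.1 s.
At the end, for the whole second after the job is handed in: The cup sled lies flat on the bench between the rails, home against the backstop: cup axis within 12 mm of the spindle axis along the guide and 15 mm across it, sled in line with the guide within 10 degrees, released and staying there; the disc sled is within 30 mm of where it started (x of cup in the frame of stand between -0.012 and 0.012 m and y of cup in the frame of stand between -0.015 and 0.015 m and height (world z) of cup below 0.036 m and angle between the x axis of cup and the x axis of stand, either way round below 0.175 rad and angle between cup's own z axis and vertical below 0.09 rad and distance of disc_sled_grip from where it was at the start of the episode below 0.03 m); the robot touches nothing.
It fails at once if the disc sled is moved by more than 30 mm (distance of disc_sled_grip from where it was at the start of the episode above 0.03 m).
It also fails if it takes over 50 s, if anything falls off the work surface, if the arm or the gripper's body presses on something with over 40 N, if the wrist force passes 120 N, or if a joint passes its speed limit or range.

### The arm

A 6-joint arm with a two-finger parallel gripper is mounted at the origin on the work surface. World frame = base frame: x ahead of the robot, y to its left, z up, the work surface at z = 0. Lengths are in m, angles in rad, forces in N, time in s.
With the tool pointing down it reaches from about 0.375 to 0.9 m from the base axis. Payload 3.1 kg.
Tool frame: the origin (TCP) lies between the finger pads; the fingertips stand 25 mm ahead of it and the grasp point (between the pads) lies 6 mm ahead of it; y points along the fingers, x is the direction in which the jaws open and shut, and the axes are right-handed (so a half turn about y gives the same grasp; the last joint's range is limited). The gripper opens to 87 mm and grips with 3 to 60 N. Pads are 19 mm wide; open, the fingers measure 117 mm over their backs; the gripper's body (75 mm by 190 mm) begins 51 mm behind the grasp point.
Start: joints at [1.165, 0.527, 1.433, -0, 1.181, -0.178], TCP at [0.141, 0.609, 0.248] pointing down, gripper open.
Joint ranges: [-3.08, 3.08], [-0.75, 2.2], [0.22, 2.44], [-1.43, 4.57], [0, 2.65], [-2.85, 2.85]. Speed limits (rad/s): [2.79, 2.79, 3.14, 3.14, 3.14, 3.14].

### API

Orientations are given as a unit quaternion [x, y, z, w].
In Python, from rig import robot gives the robot as it stands.
- The arm moves only by the tool carry_out, never from a script. Its argument "moves" is a list of rows, each a list of 7 numbers: the opening, from 0 (shut) to 1 (fully open), then the shift along the tool's x, y, z in cm, then the turn, a rotation vector about the tool's x, y, z in rad. In form: [[grip, x, y, z, rx, ry, rz], ...]. A call has 1 to 20 rows; each row is the pose to reach, as a shift and turn from the pose commanded when the call began, along the tool's axes at that moment; what a row does not reach only later rows make up. A row lasts 1/10 s, in which the tool goes at most 50 mm and 8.59 degrees, less where a joint would pass 70% of its speed; a pose out of reach is approached as far as the arm can. A call with a gripper value outside its range is refused whole. The fingers move at their own pace and stop on an object; "force" is the grip in N (left out, the last holds). Time passes only in rows, so rows that repeat a pose let the fingers close. It gives the time, the measured TCP pose, the force and the opening at its end, in the units of the state.
- robot.get_obs(): the state, without advancing time (a new reading comes with each control period).
- robot.camera(name): name is "side" or "top"; returns the picture (420x560x3 uint8, red, green, blue); there is no depth.
- robot.camera_params(name): a dict with "fx", "fy", "cx", "cy" (pixels), "extrinsics" (4x4, takes a point from camera to world coordinates). Camera axes: x right, y down, z forward; pixel columns grow to the right and rows downward; lengths in m; the calibration is good to about 2 mm. A picture is of the moment at which its call begins. camera_params takes no time and is no camera call.
- robot.hand_in(): hands the job in, once; it reports no verdict.
The state is a dict: "time": time; "q": joint angles; "joint_velocities": joint speeds; "joint_torque": joint torques, N m; "position": TCP position; "tool_rot": TCP orientation; "ft_force": force on the tool from outside, world axes, zero at the start; "moment": the same for the moment, N m; "grip_width": finger opening in m.
Only numpy, scipy, OpenCV 4.12 (cv2) and the standard library are available. Lean on these libraries where they do the work, as an engineer would, in place of code of your own. Each camera call takes 0.05 s, during which the arm holds its last target.

## Working session

There is one attempt and no reset: what is moved stays moved. The work goes in short steps, Python scripts to look and compute and a tool call to move; the robot and the scene stay as the last step left them, time stands still between calls to the robot, and variables do not carry over. Pictures are saved under pics/ and viewed, and the job is handed in when it is done.

Besides the shell and the picture viewer there is one more tool, called after "Request:" as a command line: name --pt "numbers of a row" for each row, then --argument value for the rest. carry_out: Moves the arm, as the interface text tells. Its arguments: {"type":"object","properties":{"moves":{"type":"array"},"force":{"type":"number"}},"required":["moves"]}

```bash
ls; mkdir -p pics; python3 - <<'E'
from rig import robot
import cv2
for n in("side","top"):
    cv2.imwrite(f"pics/{n}0.png",robot.camera(n)[:,:,::-1]); p=robot.camera_params(n); print(n,p)
o=robot.get_obs(); print(o)
E
```

```text
pics
side {'fx': 432.31934161977665, 'fy': 432.31934161977665, 'cx': 273.22879868021556, 'cy': 209.5235218042939, 'extrinsics': array([[ 0.97644453, -0.12227208,  0.17777968,  0.25588716],
       [-0.21560314, -0.52065044,  0.8260983 , -1.05972465],
       [-0.00844768, -0.84496903, -0.53474852,  0.75961713],
       [ 0.        ,  0.        ,  0.        ,  1.        ]])}
top {'fx': 425.0775946984774, 'fy': 425.0775946984774, 'cx': 281.49125155659544, 'cy': 214.30610491952507, 'extrinsics': array([[-0.00392823, -0.98757917,  0.15707307,  0.28320366],
       [-0.99962307,  0.00814601,  0.02621762, -0.04843063],
       [-0.0271715 , -0.15691088, -0.98723892,  1.22174229],
       [ 0.        ,  0.        ,  0.        ,  1.        ]])}
{'time': 0.1, 'q': array([ 1.16449561e+00,  5.28392573e-01,  1.43374471e+00, -3.49586337e-05,
        1.18142600e+00, -1.78480397e-01]), 'joint_velocities': array([-0.00059406, -0.00213881, -0.0024275 ,  0.00118497,  0.00065144,
       -0.00197669]), 'joint_torque': array([-2.39205980e-05, -4.40988028e+01, -1.77150965e+01,  6.34813076e-02,
        5.33529266e-02, -4.52669224e-05]), 'position': array([0.1408845 , 0.60829309, 0.24666692]), 'tool_rot': array([ 0.55392823,  0.43932276, -0.44053945, -0.55324861]), 'ft_force': array([-0.46201135,  0.60159406, -0.30957906]), 'moment': array([-0.0317798 ,  0.02117456,  0.02766482]), 'grip_width': 0.08681264921830825}
```

View pics/side0.png

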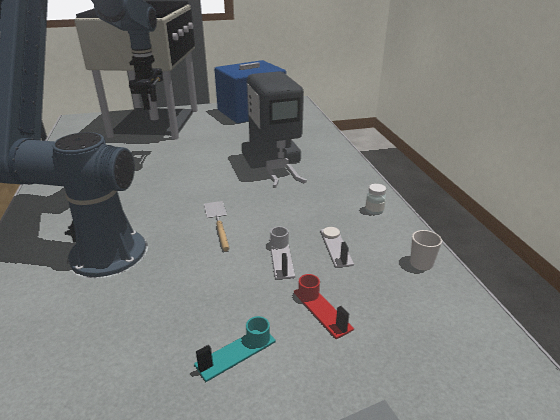

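View pics/top0.png

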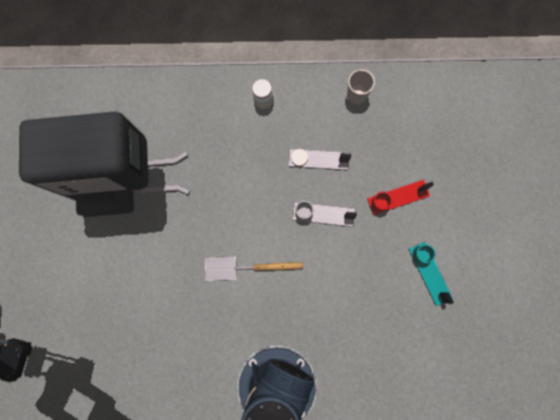

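Both pictures show the plain aluminium cup sled (top ~ (325,214)), the disc sled (~(320,160)) and the stand at left, with its mouth around (187,172). I'll enlarge these.

```bash
python3 - <<'E'
import cv2
t=cv2.imread("pics/top0.png"); s=cv2.imread("pics/side0.png")
def c(im,x,y,w,h,k,n): cv2.imwrite(n,cv2.resize(im[y:y+h,x:x+w],None,fx=k,fy=k,interpolation=cv2.INTER_CUBIC))
c(t,280,140,90,100,6,"pics/c1.png"); c(t,120,140,90,70,8,"pics/c2.png")
c(s,230,130,90,70,8,"pics/c3.png"); c(s,250,215,110,75,7,"pics/c4.png")
E
```

```text
(no output)
```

View pics/c1.png

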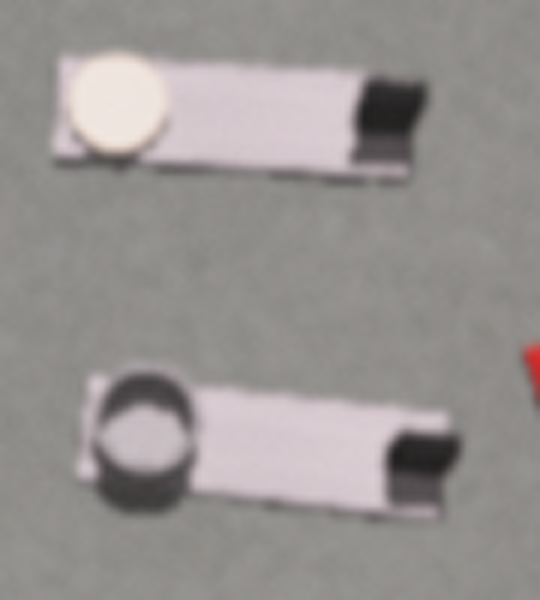

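View pics/c2.png

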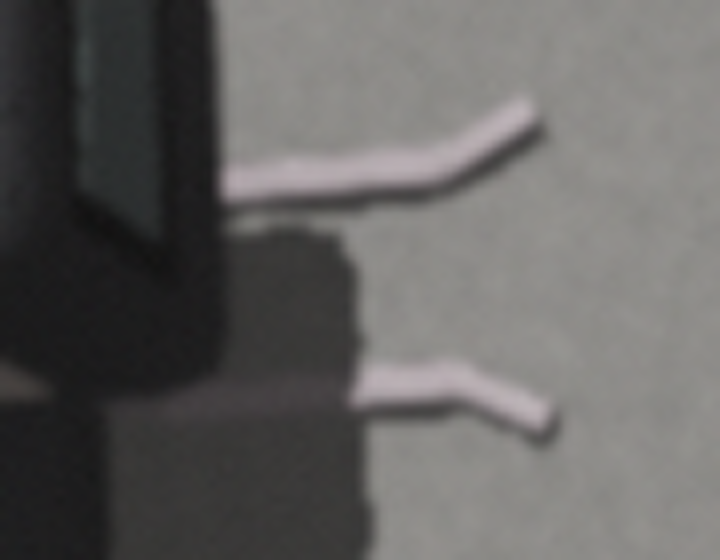

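View pics/c3.png

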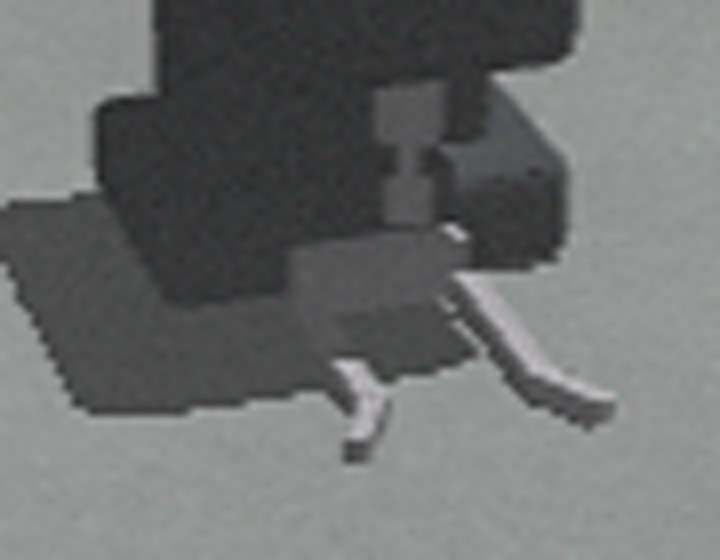

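View pics/c4.png

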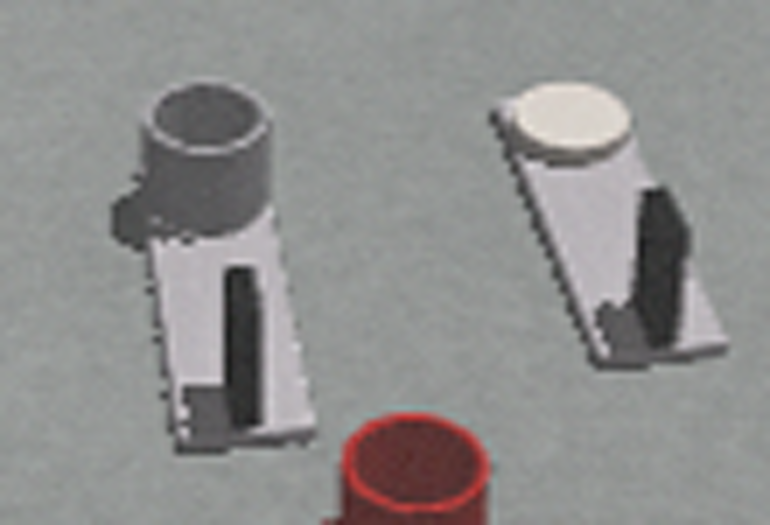

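```bash
cat > h.py <<'E'
import numpy as np
from rig import robot
P={n:robot.camera_params(n) for n in("side","top")}
def w(n,u,v,z):
    p=P[n];E=p["extrinsics"];d=E[:3,:3]@[(u-p["cx"])/p["fx"],(v-p["cy"])/p["fy"],1];o=E[:3,3]
    return o+d*(z-o[2])/d[2]
def proj(n,X):
    p=P[n];E=p["extrinsics"];c=E[:3,:3].T@(np.array(X)-E[:3,3])
    return np.array([p["fx"]*c[0]/c[2]+p["cx"],p["fy"]*c[1]/c[2]+p["cy"]])
def cr(n,ox,oy,k,u,v,z): return w(n,ox+(u+.5)/k-.5,oy+(v+.5)/k-.5,z)
E
python3 - <<'E'
from h import *
np.set_printoptions(precision=4,suppress=True)
A=lambda l,c,pts:[print(l,k,cr(*c,*p)) for k,p in pts.items()]
A("top",("top",280,140,6),{"cup FT":(90,375,.008),"FB":(80,480,.008),"RT":(450,412,.008),"RB":(438,517,.008),"rim":(147,420,.051),"htop":(426,452,.064),
 "dFT":(63,55,.008),"dFB":(55,160,.008),"dRB":(408,182,.008),"disc":(118,102,.018)})
A("side",("side",250,215,7),{"RL":(180,437,.008),"RR":(315,430,.008),"rim":(207,120,.051),"htop":(243,268,.064),"disc":(573,120,.018),"dhtop":(660,190,.064)})
A("top",("top",120,140,8),{"Uend o":(525,97,.014),"Uend i":(545,118,.014),"Lend i":(555,408,.014),"Lend o":(543,432,.014),"Ubend i":(440,182,.014),"Ubend o":(435,150,.014),"Lbend i":(460,362,.014),"Lbend o":(455,402,.014),"U i":(222,203,.014),"L i":(365,368,.014)})
A("side",("side",230,130,8),{"Lend":(345,443,.014),"Lend i":(372,443,.014),"Rend i":(585,418,.014),"Rend o":(612,402,.014),"Lb o":(335,365,.014),"Lb i":(385,392,.014),"bob":(407,222,.064)})
E
```

```text
top cup FT [ 0.5119 -0.0544  0.008 ]
top FB [ 0.4606 -0.0491  0.008 ]
top RT [ 0.4923 -0.2272  0.008 ]
top RB [ 0.4414 -0.2199  0.008 ]
top rim [ 0.4823 -0.0805  0.051 ]
top htop [ 0.4641 -0.2075  0.064 ]
top dFT [ 0.6728 -0.0424  0.008 ]
top dFB [ 0.6194 -0.0381  0.008 ]
top dRB [ 0.6063 -0.2103  0.008 ]
top disc [ 0.6454 -0.0692  0.018 ]
side RL [ 0.44   -0.2211  0.008 ]
side RR [ 0.49   -0.2287  0.008 ]
side rim [ 0.4824 -0.0837  0.051 ]
side htop [ 0.4697 -0.1971  0.064 ]
side disc [ 0.6438 -0.0735  0.018 ]
side dhtop [ 0.637  -0.1864  0.064 ]
top Uend o [0.6658 0.2686 0.014 ]
top Uend i [0.6576 0.2609 0.014 ]
top Lend i [0.5478 0.2538 0.014 ]
top Lend o [0.5389 0.258  0.014 ]
top Ubend i [0.6336 0.2992 0.014 ]
top Ubend o [0.6458 0.3015 0.014 ]
top Lbend i [0.5654 0.2894 0.014 ]
top Lbend o [0.5504 0.2907 0.014 ]
top U i [0.6265 0.3801 0.014 ]
top L i [0.5635 0.3244 0.014 ]
side Lend [0.537  0.2517 0.014 ]
side Lend i [0.5487 0.2489 0.014 ]
side Rend i [0.6466 0.2494 0.014 ]
side Rend o [0.6626 0.261  0.014 ]
side Lb o [0.5484 0.3249 0.014 ]
side Lb i [0.5649 0.294  0.014 ]
side bob [0.5915 0.3632 0.064 ]
```

```bash
cat >> h.py <<'E'
import cv2
from scipy.spatial.transform import Rotation as R
def T(x,y,yaw,pts):
    c,s=np.cos(yaw),np.sin(yaw); return [(x+c*a-s*b,y+s*a+c*b,z) for a,b,z in pts]
def over(im,n,paths,k,ox,oy):
    for pts,col in paths:
        q=np.array([(proj(n,p)-[ox,oy]+.5)*k-.5 for p in pts]); cv2.polylines(im,[np.round(q*16).astype(np.int32)],False,col,1,cv2.LINE_AA,4)
def draw(img,n,ox,oy,w_,h_,k,fn,sled,stand):
    im=cv2.resize(img[oy:oy+h_,ox:ox+w_],None,fx=k,fy=k,interpolation=cv2.INTER_CUBIC)
    G,B,Y=(0,255,0),(255,80,0),(0,255,255);m=.001;th=np.linspace(0,6.2832,40)
    L=[]
    if sled: 
        L.append((T(*sled,[(.160,.026,.008),(.160,-.026,.008),(-.015,-.026,.008),(-.015,.026,.008),(.160,.026,.008)]),G))
        L.append((T(*sled,[(.130+.026*np.cos(t),.026*np.sin(t),.051) for t in th]),Y))
        L.append((T(*sled,[(.015,.006,.064),(.015,-.006,.064),(-.015,-.006,.064),(-.015,.006,.064),(.015,.006,.064)]),Y))
    if stand:
        for s in(1,-1):
            L.append((T(*stand,[(.035,s*.034,.014),(-.075,s*.034,.014),(-.111,s*.0525,.014),(-.111,s*.0625,.014)]),B))
        L.append((T(*stand,[(.012*np.cos(t),.012*np.sin(t),.064) for t in th]),Y))
    over(im,n,L,k,ox,oy); cv2.imwrite(fn,im)
E
python3 - <<'E'
from h import *
np.set_printoptions(precision=4,suppress=True)
sled=(.4678,-.2086,np.deg2rad(83.5)); st=(.591,.3695,np.deg2rad(95))
s=cv2.imread("pics/side0.png");t=cv2.imread("pics/top0.png")
draw(t,"top",120,140,240,100,3,"pics/o1.png",sled,st)
draw(s,"side",230,130,110,160,4,"pics/o2.png",sled,st)
o=robot.get_obs();print(R.from_quat(o["tool_rot"]).as_matrix(),o["position"])
E
python3 -c "
import cv2
cv2.imwrite('pics/grip.png',cv2.resize(cv2.imread('pics/side0.png')[0:130,90:220],None,fx=4,fy=4))"
```

```text
[[ 0.2258 -0.0007 -0.9742]
 [ 0.9742 -0.0018  0.2258]
 [-0.0019 -1.      0.0003]] [0.1409 0.6083 0.2467]
```

View pics/o1.png

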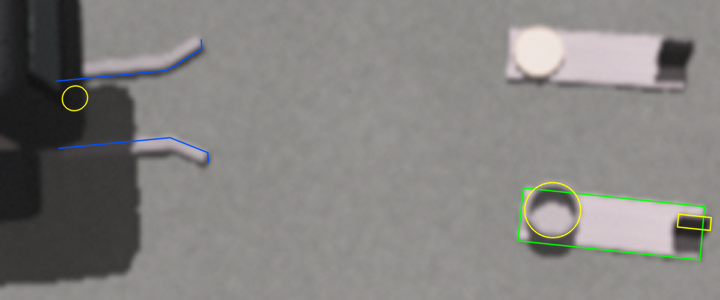

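View pics/o2.png

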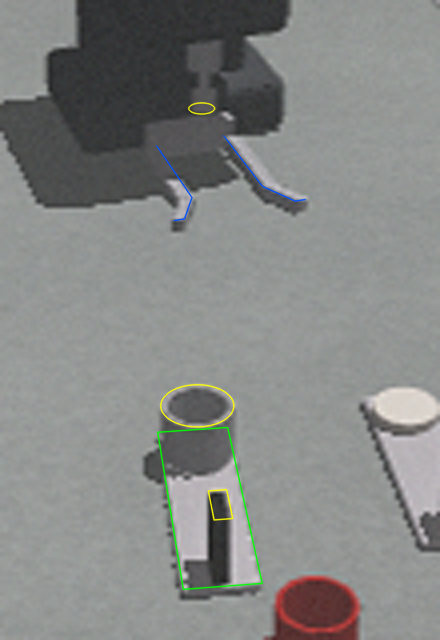

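View pics/grip.png

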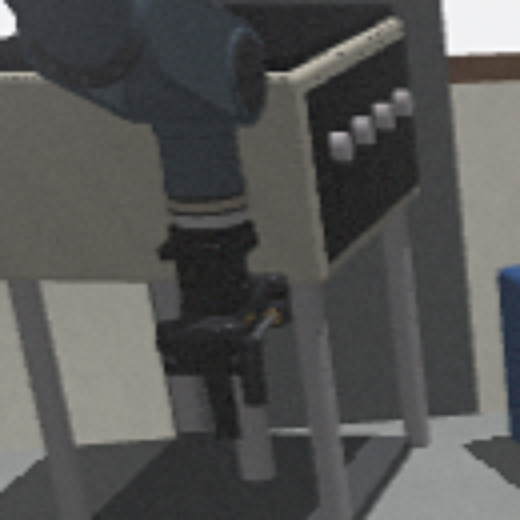

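The overlay fits both pictures: the stand is at about (0.591, 0.3695) with yaw 95°, the sled's handle at (0.468, -0.2085) with yaw 83.5°. The sizes agree (plate 173 mm, mouth 126 mm). Next I work out the moves to above the handle.

```bash
cat >> h.py <<'E'
def rel(ref_pos,ref_yaw,pts):
    # ref_yaw: jaw yaw; tool: x jaw, y down, z = x cross y
    c,s=np.cos(ref_yaw),np.sin(ref_yaw)
    for (x,y,z,yw) in pts:
        d=np.array([x,y,z])-ref_pos
        tx=c*d[0]+s*d[1]; tz=-s*d[0]+c*d[1]
        print("x %.2f y %.2f z %.2f cm  ry %.4f"%(tx*100,-d[2]*100,tz*100,-(yw-ref_yaw)))
E
python3 - <<'E'
from h import *
y0=np.deg2rad(76.95); e=np.deg2rad(-6.5)
rel(np.array([.141,.609,.248]),y0,[(.25,.45,.25,y0),(.35,.28,.25,y0),(.43,.05,.25,y0),(.468,-.2085,.25,e),(.468,-.2085,.15,e)])
E
```

```text
x -13.03 y -0.20 z -14.21 cm  ry -0.0000
x -27.33 y -0.20 z -27.79 cm  ry -0.0000
x -47.93 y -0.20 z -40.78 cm  ry -0.0000
x -72.25 y -0.20 z -50.31 cm  ry 1.4565
x -72.25 y 9.80 z -50.31 cm  ry 1.4565
```

Request:
carry_out --pt "1 -3.3 0 -3.5 0 0.07 0" --pt "1 -6.5 0 -7.1 0 0.15 0" --pt "1 -9.8 0 -10.7 0 0.22 0" --pt "1 -13 0 -14.2 0 0.3 0" --pt "1 -16.6 0 -17.6 0 0.37 0" --pt "1 -20.2 0 -21 0 0.45 0" --pt "1 -23.8 0 -24.4 0 0.52 0" --pt "1 -27.3 0 -27.8 0 0.6 0" --pt "1 -31.4 0 -30.4 0 0.67 0" --pt "1 -35.5 0 -33 0 0.75 0" --pt "1 -39.7 0 -35.6 0 0.83 0" --pt "1 -43.8 0 -38.2 0 0.91 0" --pt "1 -47.9 0 -40.8 0 0.99 0" --pt "1 -52 0 -42.4 0 1.07 0" --pt "1 -56 0 -44 0 1.15 0" --pt "1 -60 0 -45.6 0 1.23 0" --pt "1 -64.1 0 -47.2 0 1.31 0" --pt "1 -68.2 0 -48.8 0 1.39 0" --pt "1 -72.3 0 -50.3 0 1.457 0" --pt "1 -72.3 0 -50.3 0 1.457 0"

```text
time: 2.1
position: [0.4694, -0.215, 0.2476]
tool_rot: [0.707, -0.041, 0.044, -0.704]
ft_force: [0.5, 0.1, 0.1]
grip_width: 0.087
```

Request:
carry_out --pt "1 0 4 0 0 0 0" --pt "1 0 8 0 0 0 0" --pt "1 0 11 0 0 0 0" --pt "1 0 12 0 0 0 0" --pt "1 0 12 0 0 0 0" --pt "1 0 12 0 0 0 0"

```text
time: 2.7
position: [0.4685, -0.2092, 0.1284]
tool_rot: [0.706, -0.04, 0.041, -0.706]
ft_force: [0.7, 0.2, 0.2]
grip_width: 0.0869
```

```bash
python3 - <<'E'
from h import *
np.set_printoptions(precision=4,suppress=True)
s=robot.camera("side");cv2.imwrite("pics/s1.png",cv2.resize(s[170:300,220:370,::-1],None,fx=5,fy=5)[:600])
o=robot.get_obs();print(R.from_quat(o["tool_rot"]).as_matrix(),o["position"],o["ft_force"],o["time"])
E
```

```text
[[ 0.9936  0.0023  0.1133]
 [-0.1133 -0.0017  0.9936]
 [ 0.0025 -1.     -0.0014]] [ 0.4688 -0.2095  0.1289] [-0.6145  0.1752  0.7451] 2.75
```

View pics/s1.png

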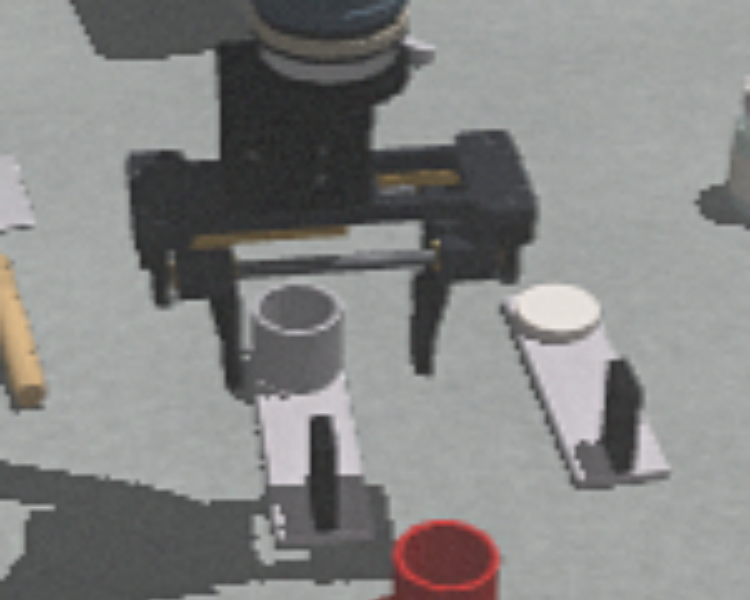

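The gripper straddles the handle (about (322,470) in the crop), and its wide body lies across the sled, clear of the disc sled. Next: descend and grip.

Request:
carry_out --pt "1 0 2.5 0 0 0 0" --pt "1 0 5 0 0 0 0" --pt "1 0 6.8 0 0 0 0" --pt "1 0 7.5 0 0 0 0" --pt "1 0 7.5 0 0 0 0" --pt "0 0 7.5 0 0 0 0" --pt "0 0 7.5 0 0 0 0" --pt "0 0 7.5 0 0 0 0" --pt "0 0 7.5 0 0 0 0" --pt "0 0 7.5 0 0 0 0" --pt "0 0 7.5 0 0 0 0" --pt "0 0 7.5 0 0 0 0" --pt "0 0 7.5 0 0 0 0" --pt "0 0 7.5 0 0 0 0" --force 25

```text
time: 4.15
position: [0.4678, -0.2091, 0.0525]
tool_rot: [-0.706, 0.04, -0.04, 0.706]
ft_force: [-0.4, 0.2, -0.1]
grip_width: 0.0227
```

```bash
python3 - <<'E'
from h import *
np.set_printoptions(precision=4,suppress=True)
s=robot.camera("side");cv2.imwrite("pics/s2.png",cv2.resize(s[170:300,220:370,::-1],None,fx=5,fy=5)[:600])
o=robot.get_obs();print(R.from_quat(o["tool_rot"]).as_matrix(),o["position"],o["ft_force"],o["time"],o["grip_width"])
E
```

```text
[[ 0.9935 -0.0001  0.1138]
 [-0.1138  0.0001  0.9935]
 [-0.0001 -1.      0.0001]] [ 0.4678 -0.2091  0.0525] [-0.6394 -0.6216 -0.2122] 4.2 0.019174045654383253
```

View pics/s2.png

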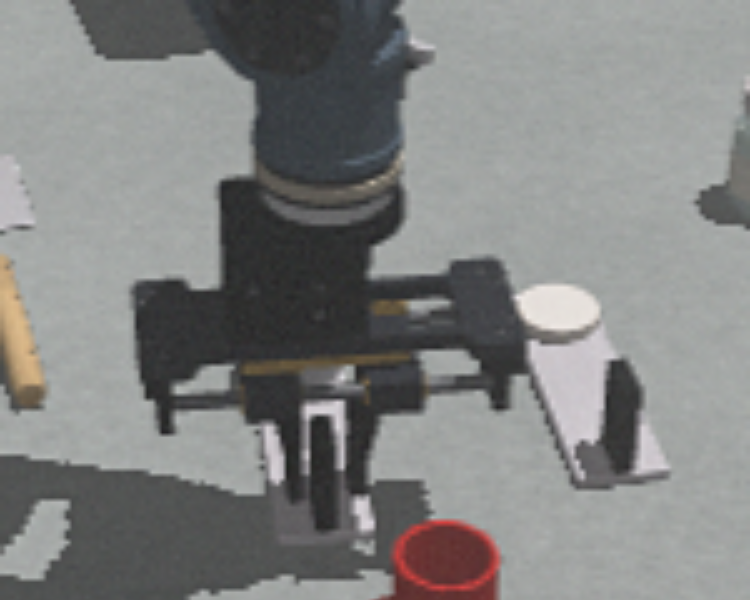

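```bash
python3 - <<'E'
from h import *
y0=np.deg2rad(-6.5); e=np.deg2rad(5); S=lambda h:(.591+h*np.cos(np.deg2rad(95)),.3695+h*np.sin(np.deg2rad(95)))
rel(np.array([.468,-.209,.053]),y0,[(.480,-.11,.053,y0),(*S(-.33),.053,e),(*S(-.28),.053,e)])
E
```

```text
x 0.07 y -0.00 z 9.97 cm  ry -0.0000
x 12.25 y -0.00 z 26.53 cm  ry -0.2007
x 11.25 y -0.00 z 31.43 cm  ry -0.2007
```

Request:
carry_out --pt "0 0 0 0 0 0 0" --pt "0 0 0 0 0 0 0" --pt "0 0 0 0 0 0 0" --pt "0 0 0 0 0 0 0" --force 30

```text
time: 4.6
position: [0.4678, -0.209, 0.0525]
tool_rot: [-0.706, 0.04, -0.04, 0.706]
ft_force: [-0.4, -0.1, -0.7]
grip_width: 0.0121
```

Request:
carry_out --pt "0 0 0 1 0 0 0" --pt "0 0 0 2.5 0 0 0" --pt "0 0 0 4 0 0 0" --pt "0 0 0 5.5 0 0 0" --pt "0 0 0 7 0 0 0" --pt "0 0 0 8.5 0 0 0" --pt "0 0 0 10 0 0 0" --pt "0 1 0 11.4 0 -0.02 0" --pt "0 2 0 12.8 0 -0.035 0" --pt "0 3 0 14.1 0 -0.05 0" --pt "0 4 0 15.5 0 -0.065 0" --pt "0 5 0 16.9 0 -0.08 0" --pt "0 6 0 18.2 0 -0.1 0" --pt "0 7 0 19.6 0 -0.115 0" --pt "0 8 0 21 0 -0.13 0" --pt "0 9 0 22.3 0 -0.15 0" --pt "0 10 0 23.6 0 -0.165 0" --pt "0 11 0 24.9 0 -0.18 0" --pt "0 12 0 26 0 -0.2 0" --pt "0 12.25 0 26.5 0 -0.2 0"

```text
time: 6.6
position: [0.6214, 0.0416, 0.0525]
tool_rot: [0.706, 0.032, -0.03, -0.706]
ft_force: [-0.7, -2.5, 0.2]
grip_width: 0.0116
```

```bash
python3 - <<'E'
from h import *
np.set_printoptions(precision=4,suppress=True)
s=robot.camera("side");t=robot.camera("top")
o=robot.get_obs();M=R.from_quat(o["tool_rot"]).as_matrix();p=o["position"];yw=np.arctan2(M[1,0],M[0,0]);print(M,p,np.rad2deg(yw),o["ft_force"],o["time"],o["grip_width"])
st=(.591,.3695,np.deg2rad(95)); sl=(p[0],p[1],yw+np.pi/2)
draw(t[:,:,::-1],"top",120,110,200,130,4,"pics/t3.png",sl,st)
draw(s[:,:,::-1],"side",210,110,180,130,4,"pics/s3.png",sl,st)
E
```

```text
[[ 0.9963  0.0018 -0.0861]
 [ 0.0861  0.0007  0.9963]
 [ 0.0018 -1.      0.0005]] [0.6207 0.0415 0.0526] 4.937642504907122 [ 1.2416  0.7707 -0.0666] 6.7 0.011497674023500855
```

View pics/t3.png

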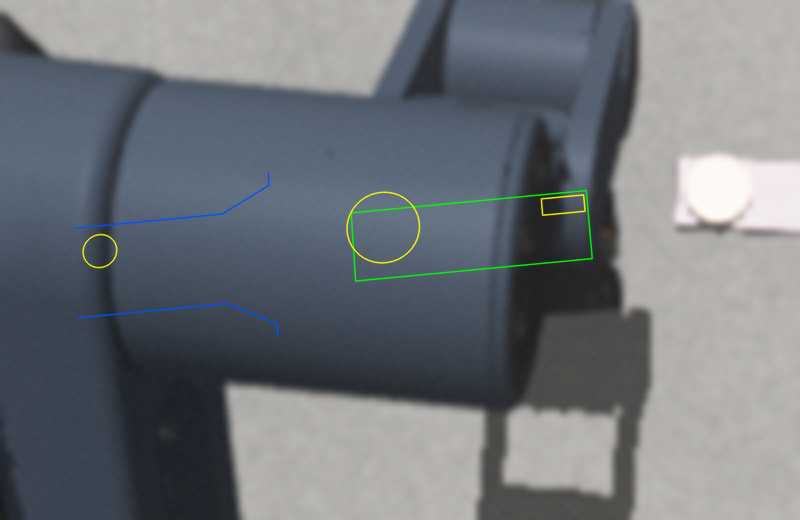

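View pics/s3.png

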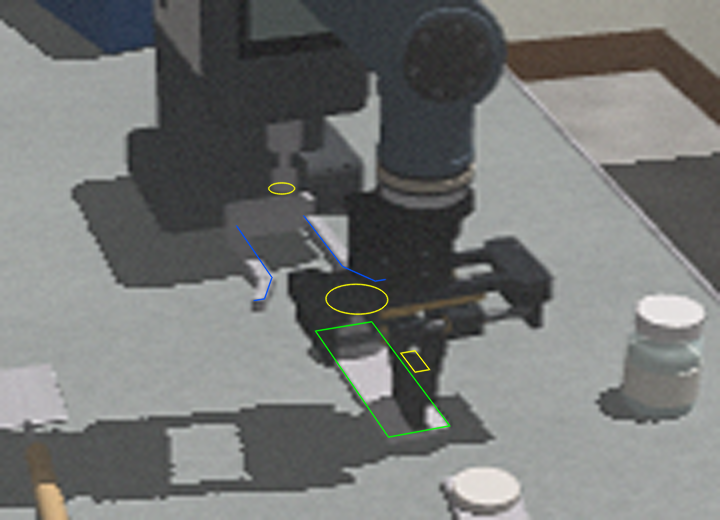

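```bash
python3 - <<'E'
from h import *
cv2.imwrite("pics/s4.png",robot.camera("side")[:,:,::-1]);cv2.imwrite("pics/t4.png",robot.camera("top")[:,:,::-1]); print(robot.get_obs()["q"])
E
```

```text
[-1.14420682e-01  7.83408146e-01  1.57341236e+00  1.03622850e-03
  7.84010165e-01 -2.00361028e-01]
```

View pics/s4.png

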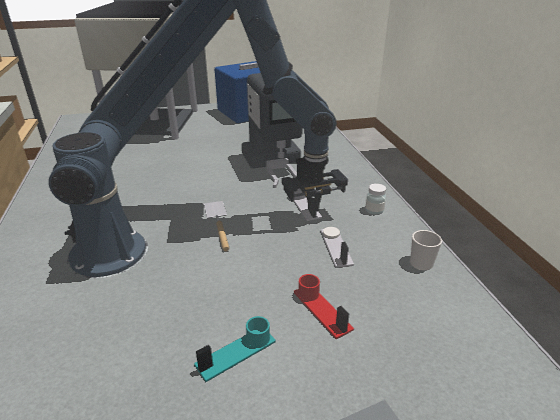

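View pics/t4.png

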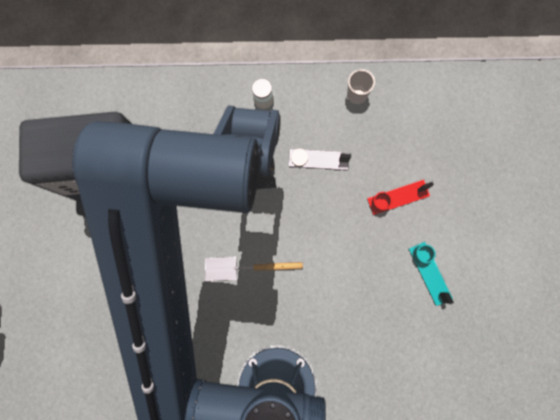

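The sled moved with the gripper and lies in line with the guide in the side picture. Plate corners: (388,437) and (449,426). The arm's elbow is well above the stand's head. I slide it into the mouth slowly.

Request:
carry_out --pt "0 0 0 1 0 0 0" --pt "0 0 0 2 0 0 0" --pt "0 0 0 3 0 0 0" --pt "0 0 0 4 0 0 0" --pt "0 0 0 5 0 0 0" --pt "0 0 0 6 0 0 0" --pt "0 0 0 7 0 0 0" --pt "0 0 0 8 0 0 0" --pt "0 0 0 9 0 0 0" --pt "0 0 0 10 0 0 0" --pt "0 0 0 10 0 0 0"

```text
time: 7.9
position: [0.6108, 0.1419, 0.0525]
tool_rot: [-0.706, -0.031, 0.031, 0.707]
ft_force: [-0.7, 1.7, -0.4]
grip_width: 0.0119
```

```bash
cat > look.py <<'E'
from h import *
import sys
np.set_printoptions(precision=4,suppress=True)
i=sys.argv[1]
s=robot.camera("side")
o=robot.get_obs();M=R.from_quat(o["tool_rot"]).as_matrix();p=o["position"];yw=np.arctan2(M[1,0],M[0,0]);print(p,np.rad2deg(yw),o["ft_force"],o["time"],o["grip_width"])
st=(.591,.3695,np.deg2rad(95)); sl=(p[0],p[1],yw+np.pi/2)
d=p[:2]-st[:2];c,sn=np.cos(st[2]),np.sin(st[2]);print("stand",c*d[0]+sn*d[1],-sn*d[0]+c*d[1])
draw(s[:,:,::-1],"side",210,70,140,150,4,f"pics/s{i}.png",None if len(sys.argv)>2 else sl,st)
cv2.imwrite(f"pics/s{i}r.png",cv2.resize(s[70:220,210:350,::-1],None,fx=4,fy=4))
E
python3 look.py 5
```

```text
[0.6108 0.1413 0.0525] 4.9732749164925085 [ 0.14    1.073  -0.3171] 7.95 0.01150946707897467
stand -0.22901906002553232 0.00012623047928889478
```

View pics/s5.png

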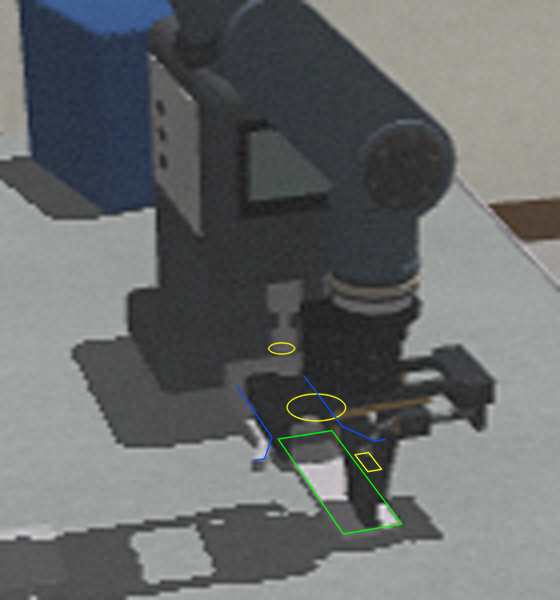

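View pics/s5r.png

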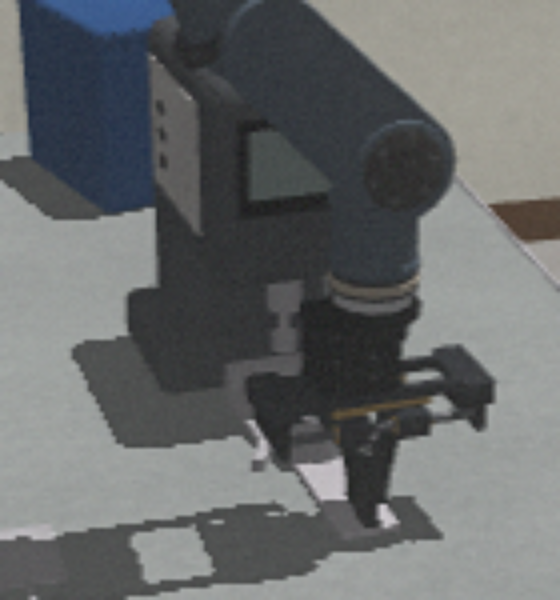

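The sled is in the mouth and centred (stand y about 0), with low force. Continue slowly.

Request:
carry_out --pt "0 0 0 0.7 0 0 0" --pt "0 0 0 1.4 0 0 0" --pt "0 0 0 2.1 0 0 0" --pt "0 0 0 2.8 0 0 0" --pt "0 0 0 3.5 0 0 0" --pt "0 0 0 4.2 0 0 0" --pt "0 0 0 4.9 0 0 0" --pt "0 0 0 5.6 0 0 0" --pt "0 0 0 6.3 0 0 0" --pt "0 0 0 7 0 0 0" --pt "0 0 0 7.7 0 0 0" --pt "0 0 0 8.4 0 0 0" --pt "0 0 0 8.8 0 0 0" --pt "0 0 0 8.8 0 0 0"

```text
time: 9.35
position: [0.6034, 0.2288, 0.0525]
tool_rot: [-0.706, -0.03, 0.03, 0.707]
ft_force: [0.3, 1.9, -0.9]
grip_width: 0.0116
```

```bash
python3 look.py 6
```

```text
[0.6034 0.2285 0.0525] 4.93188811526684 [ 0.8332  1.3841 -1.225 ] 9.4 0.011814618839002677
stand -0.14149649866017647 -3.431423347658412e-05
```

View pics/s6r.png

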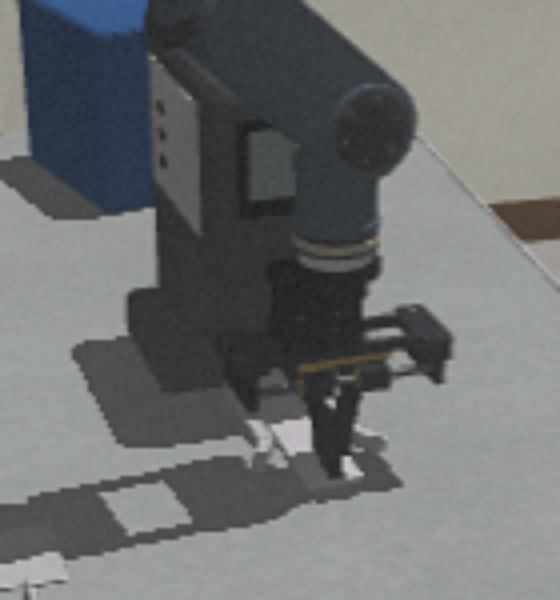

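The sled is between the rails with no unusual force. The last centimetre goes in small steps, watching the force.

Request:
carry_out --pt "0 0 0 0.2 0 0 0" --pt "0 0 0 0.4 0 0 0" --pt "0 0 0 0.6 0 0 0" --pt "0 0 0 0.8 0 0 0" --pt "0 0 0 0.8 0 0 0"

```text
time: 9.9
position: [0.6029, 0.2358, 0.0526]
tool_rot: [-0.706, -0.03, 0.03, 0.707]
ft_force: [-0.2, -0.1, -1.2]
grip_width: 0.0116
```

Request:
carry_out --pt "0 0 0 0.1 0 0 0" --pt "0 0 0 0.2 0 0 0" --pt "0 0 0 0.3 0 0 0" --pt "0 0 0 0.3 0 0 0"

```text
time: 10.3
position: [0.6026, 0.2387, 0.0526]
tool_rot: [-0.706, -0.03, 0.03, 0.707]
ft_force: [0.2, -0.9, 0.1]
grip_width: 0.0114
```

Request:
carry_out --pt "0 0 0 0.1 0 0 0" --pt "0 0 0 0.2 0 0 0" --pt "0 0 0 0.3 0 0 0" --pt "0 0 0 0.3 0 0 0"

```text
time: 10.7
position: [0.6023, 0.2417, 0.0525]
tool_rot: [-0.706, -0.03, 0.03, 0.707]
ft_force: [0.5, -1.4, -0.2]
grip_width: 0.0117
```

Request:
carry_out --pt "0 0 0 0.1 0 0 0" --pt "0 0 0 0.2 0 0 0" --pt "0 0 0 0.3 0 0 0" --pt "0 0 0 0.3 0 0 0"

```text
time: 11.1
position: [0.6021, 0.2441, 0.0525]
tool_rot: [0.707, 0.03, -0.031, -0.706]
ft_force: [0.8, -3.7, 0.8]
grip_width: 0.012
```

```bash
python3 look.py 7
```

```text
[0.6021 0.2441 0.0526] 4.9337007716632035 [-0.4541 -3.3482  0.4575] 11.15 0.01205743786382782
stand -0.1258939798779051 -0.00010583794781127143
```

View pics/s7.png

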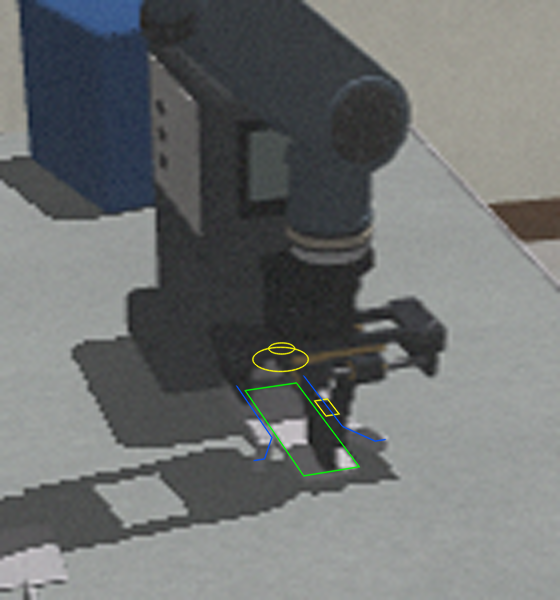

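Request:
carry_out --pt "0 0 0 0.1 0 0 0" --pt "0 0 0 0.2 0 0 0" --pt "0 0 0 0.2 0 0 0"

```text
time: 11.45
position: [0.6021, 0.2442, 0.0527]
tool_rot: [0.708, 0.03, -0.031, -0.705]
ft_force: [0.6, -9.1, 1.6]
grip_width: 0.0116
```

It stopped at stand x ≈ -0.126 with force rising to 9 N and no further advance, so it is home. I relieve the push, open and retreat.

Request:
carry_out --pt "0 0 0 -0.15 0 0 0" --pt "0 0 0 -0.15 0 0 0" --pt "1 0 0 -0.15 0 0 0" --pt "1 0 0 -0.15 0 0 0" --pt "1 0 0 -0.15 0 0 0" --pt "1 0 0 -0.15 0 0 0" --pt "1 0 0 -0.15 0 0 0" --pt "1 0 0 -0.15 0 0 0" --pt "1 0 0 -0.15 0 0 0" --pt "1 0 0 -0.15 0 0 0" --pt "1 0 0 -0.15 0 0 0" --pt "1 0 0 -0.15 0 0 0"

```text
time: 12.65
position: [0.6021, 0.245, 0.0526]
tool_rot: [-0.706, -0.03, 0.03, 0.706]
ft_force: [0.4, 0.2, -0.4]
grip_width: 0.0825
```

Request:
carry_out --pt "1 0 -1 -0.3 0 0 0" --pt "1 0 -3 -0.5 0 0 0" --pt "1 0 -5 -1 0 0 0" --pt "1 0 -8 -3 0 0 0" --pt "1 0 -11 -6 0 0 0" --pt "1 0 -14 -10 0 0 0" --pt "1 0 -17 -14 0 0 0" --pt "1 0 -20 -18 0 0 0" --pt "1 0 -22 -22 0 0 0" --pt "1 0 -22 -26 0 0 0" --pt "1 0 -22 -30 0 0 0" --pt "1 0 -22 -34 0 0 0" --pt "1 0 -22 -34 0 0 0"

```text
time: 13.95
position: [0.6317, -0.0995, 0.2735]
tool_rot: [0.708, 0.029, -0.028, -0.705]
ft_force: [-0.6, 0.3, -0.1]
grip_width: 0.0869
```

```bash
python3 look.py 8 n; python3 - <<'E'
from h import *
cv2.imwrite("pics/t8.png",robot.camera("top")[:,:,::-1]);cv2.imwrite("pics/sf8.png",robot.camera("side")[:,:,::-1])
E
```

```text
[ 0.6312 -0.0967  0.2732] 4.675691112279721 [0.9436 0.5127 0.6564] 14.0 0.08726834892485136
stand -0.4679346875679516 0.0005669999384132415
```

View pics/s8r.png

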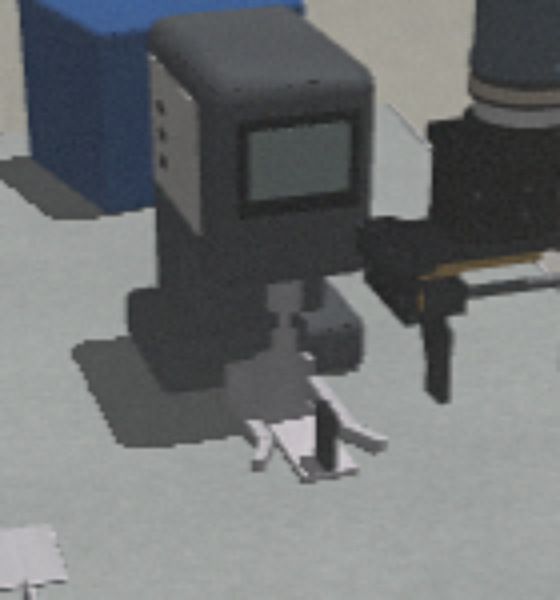

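View pics/t8.png

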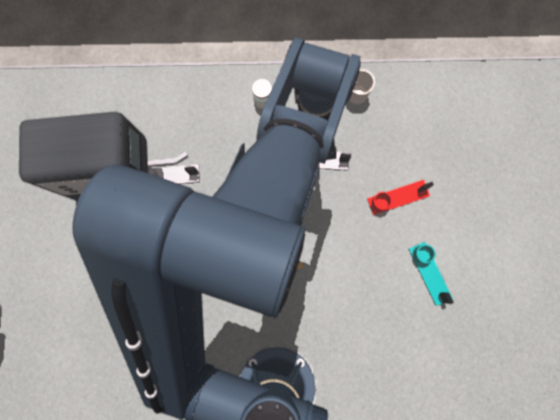

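View pics/sf8.png

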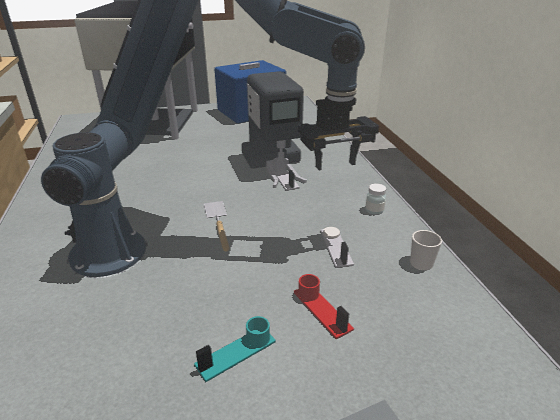

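Sled lies flat between the rails and the disc sled is still at (345,250). One zoomed overlay will check how far home it is.

```bash
python3 - <<'E'
from h import *
st=(.591,.3695,np.deg2rad(95));h=-.127
sl=(st[0]+h*np.cos(st[2]),st[1]+h*np.sin(st[2]),st[2])
s=cv2.imread("pics/sf8.png");t=cv2.imread("pics/t8.png")
draw(s,"side",255,130,60,65,9,"pics/z1.png",sl,None);draw(t,"top",140,145,75,50,9,"pics/z2.png",sl,None)
a=cv2.imread("pics/z1.png");b=cv2.resize(s[130:195,255:315],None,fx=4,fy=4,interpolation=cv2.INTER_CUBIC)
a[-260:,:240]=b; a=cv2.resize(a,None,fx=1,fy=1);cv2.imwrite("pics/z1.png",a)
E
```

```text
(no output)
```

View pics/z1.png

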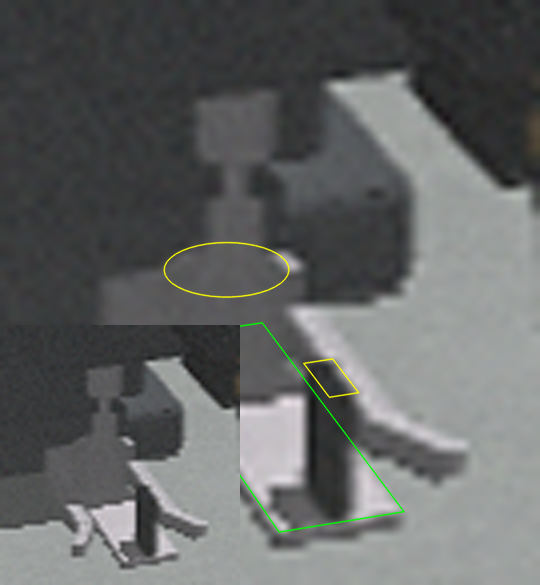

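View pics/z2.png

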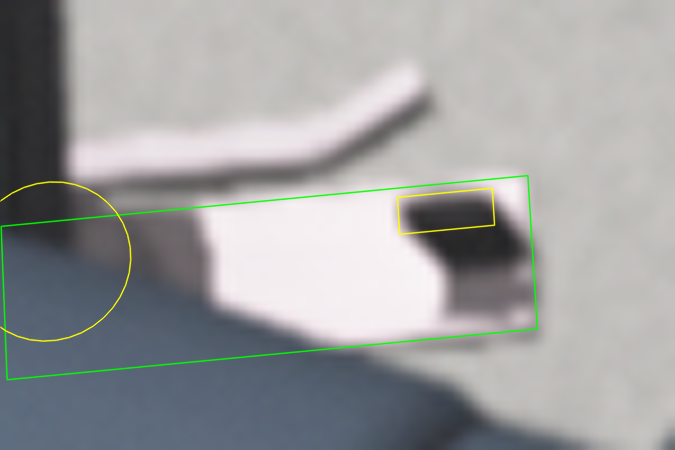

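The overlay matches the plate's rear edge in both views, and the cup is under the bob. Handing in.

```bash
python3 -c "
from rig import robot
print(robot.get_obs()['time'],robot.hand_in())"
```

```text
the job is handed in; nothing more can be done
14.1 None
```

I gripped the steel cup's sled by its handle, slid it cup first between the guide rails until it stopped at the backstop, let go, and moved the arm away. I handed the job in at 14.1 s of the 50 s allowed; it gave no verdict.

- **Fully home:** the sled stopped advancing while the push force rose to about 9 N. I take that as contact with the backstop.
- **Position:** overlays in both cameras put the handle at about x = -0.127 m in the stand's frame. That is 3–4 mm past the nominal -0.130 m and inside the 12 mm tolerance. I put the difference down to error in my stand estimate.
- **Alignment:** the sled is centred to within a few millimetres, in line with the guide and flat, with the cup under the bob.
- **Mouth of the guide:** the cup passed slowly through the mouth, centred on the guide, so the on-the-way condition should be met.
- **Other sleds:** the disc sled and the red and turquoise look-alikes look unmoved in the last pictures. I checked them by eye only, and the arm partly hid the disc sled from above.

No other checks failed or disagreed.

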